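# Fit a cooker knob on its tap spindle and hold it in for the leak test

### The arm

A 6-joint arm with a two-finger parallel gripper is mounted at the origin on the work surface. World frame = base frame: x ahead of the robot, y to its left, z up, the work surface at z = 0. Lengths are in mm, angles in rad, forces in N, time in s.
With the tool pointing down it reaches from about 400 to 925 mm from the base axis. Payload 12.5 kg.
Tool frame: the origin (TCP) lies at the very end of the fingers, on their centre line; the grasp point (between the pads) lies 19 mm behind it; z points along the fingers, x is the direction in which the jaws open and shut, and the axes are right-handed (so a half turn about z gives the same grasp; the last joint's range is limited). The gripper opens to 95 mm and grips with 3 to 60 N. Pads are 20 mm wide; open, the fingers measure 119 mm over their backs; the gripper's body (75 mm by 180 mm) begins 59 mm behind the grasp point.
Start: joints at [1.112, 0.491, 1.559, -0, 1.092, -0.106], TCP at [215.939, 586.532, 189.561] pointing down, gripper open.
Joint ranges: [-3.1, 3.1], [-0.84, 2.19], [0.05, 2.79], [-1.13, 4.28], [0.06, 2.93], [-2.69, 2.69]. Speed limits (rad/s): [2.22, 2.22, 2.79, 3.14, 3.14, 3.14].

### API

Orientations are given as [roll, pitch, yaw] about the fixed x, y, z axes, in that order (R = Rz(yaw) Ry(pitch) Rx(roll)).
In Python, from cell import env gives the robot as it stands.
- The arm moves only by the tool arm_command, never from a script. Its argument "motion" is one flat list of numbers, 7 for each row, row after row: the opening, from -1 (shut) to 1 (fully open), then the shift along the tool's x, y, z in mm, then the turn, a rotation vector about the tool's x, y, z in degrees. In form: [fingers, dx, dy, dz, rx, ry, rz, fingers, dx, dy, dz, rx, ry, rz, ...]. A call has 1 to 20 rows; each row is the pose to reach, as a shift and turn from the pose commanded when the call began, along the tool's axes at that moment; what a row does not reach only later rows make up. A row lasts 1/10 s, in which the tool goes at most 50 mm and 8.59 degrees, less where a joint would pass 70% of its speed; a pose out of reach is approached as far as the arm can. A call with a gripper value outside its range is refused whole. The fingers move at their own pace and stop on an object; the grip force is fixed at half the most. Time passes only in rows, so rows that repeat a pose let the fingers close. It gives the time, the measured TCP pose, the force and the opening at its end, in the units of the state.
- env.state(): the state, without advancing time (a new reading comes with each control period).
- env.read_camera(name): name is "scene" or "top"; returns (picture, depth): 384x512x3 uint8, red, green, blue; 384x512 float32, mm along the optical axis (not along the pixel's ray), 0 where there is no reading.
- env.calibration(name): a dict with "fx", "fy", "cx", "cy" (pixels), "distortion" ([k1, k2, p1, p2, k3] as OpenCV has them; the pictures are not rectified), "cam_to_world" (4x4, takes a point from camera to world coordinates). Camera axes: x right, y down, z forward; pixel columns grow to the right and rows downward; lengths in mm; the calibration is good to about 2 mm. A picture is of the moment at which its call begins. calibration takes no time and is no camera call.
- env.job_done(): hands the job in, once; it reports no verdict.
Trained networks look in the newest picture that a camera, given by its name, has taken for a name from the list of things; names that differ only in an ending like _2 or _b are one class to them, and where a whole thing is asked for, a point or a joint stands for the part that bears it (a point fixed in the world has none). Each returns a list of dicts, best first, with "confidence" (0 to 1); they miss things now and then, are a little off and sometimes report something else, mostly with a low value. They report only what shows in the picture. A call takes as long as a camera call. They do not tell look-alikes from the thing itself.
- env.recognise(camera, label): "location" ([column, row] in pixels, amid what is visible of it).
- env.silhouettes(camera, label): "region" (384x512 bool, what is visible of it) and "location" ([column, row] in pixels, amid what is visible of it).
- env.spot_point(camera, label): "location" ([column, row] in pixels: a listed point, or the origin of a listed thing).
The state is a dict: "t": time; "joints": joint angles; "qvel": joint speeds; "tau": joint torques, N m; "eef_pos": TCP position; "tcp_rot": TCP orientation; "ft_force": force on the tool from outside, world axes, zero at the start; "moment": the same for the moment, N m; "opening": opening from 0.0 (shut) to 1.0 (fully open).
Only numpy, scipy, OpenCV 4.12 (cv2) and the standard library are available. Lean on these libraries where they do the work, as an engineer would, in place of code of your own. Each camera call takes 0.05 s, during which the arm holds its last target.

### The job

A cooker control panel lies face up in the leak-test nest with one gas-tap spindle still bare: take the loose black knob from the blue tray, turn it so that the flat in its bore matches the flat on the brass spindle, and push it fully home. Then keep pressing, so that the sprung spindle stays pushed right in for the leak test, and finish still holding the knob and pressing it. Leave the grey knob and the other loose things on the bench where they are.

Things in the scene. Friction and masses are not known exactly. Their poses are not given: they have to be found in the camera images.
- knob: Knob to fit: black, 48 to 78 g, lying bore down in the tray, pointer any way up to 66 degrees off +x. Origin: centre of underside, z up its axis. Round skirt 60 dia., z 0 to 16; on it a bar grip 50 long (x), 14 wide (y), z 16 to 42; white pointer line on the bar's top towards +x. D bore from below: 13.6 dia., 16 deep, its flat on the +x side (under the pointer), 2 from the axis.
- knob_pointer (a point): On the black knob: the pointer end of the bar grip's top edge, at x 25, y 0, z 42 in the knob's frame.
- spindle_tip (a point): Centre of the end of the bare brass spindle, 111 above the bench; z up its axis, x towards its flat. 12 dia., flat 1.4 from the axis over the top 19; end chamfered 1.5. Knob fits with its x along this x, and is home underside 16 below the tip. Orange collar at its foot, 33 dia., has a nose to the flat's side, turns with it, stiffly (0.05 N m). x is up to 69 degrees off +x.
- spindle (a joint): How far the bare spindle is pushed in, in m: 0 sprung out, 0.004 at its stop. Its spring takes 3 N to start and 8 N at the stop.
- panel: Fixed nest, base plate 230 x 420, with the steel panel 130 (x) x 400 (y), face 85 up; origin on the bench under the panel's centre. Taps at x 0 and y -105, 0, 105: two have black knobs (fixed, tops 52 above the face), any one of the three is bare. A fitted knob's underside clears the face by 10, or 6 pushed in. Clamps at y -185 and 185, x 36 to 133, to 25 above the face; valves behind, lower.
- tray: Blue kitting tray, fixed, 270 (x) x 140 (y), floor 3 thick, walls 15 high; origin under its centre. A wall across the middle makes two compartments, centres at x -67 and 67; one holds the black knob, the other the grey one, either way round.
- grey_knob: Grey knob with a red pointer line, same size and shape, in the other compartment. Not to be disturbed.
- spray: Leak-spray bottle, 52 dia., 170 tall, loose, standing behind the panel. Bystander; origin at its foot.
- spanner: Spanner lying on the bench between robot and panel. Bystander; origin under it.
- driver: Screwdriver with a green handle lying on the bench left of the tray. Bystander; origin under it.
- bezel: Steel ring, 52 dia. x 10, lying on the bench left of the tray. Bystander; origin at the centre of its underside.
Mind the look-alikes: they are no part of the job. What is shaped like the knob but pink or purple is not meant.

How it is judged (in metres and radians):
On the way, in this order (a step that is already met when the one before it is completed fails the run):
1. the black knob is lifted out of the tray in the fingers (height (world z) of knob above 0.04 m and contact force between the fingers and knob above 1 N), for 0.1 s.
2. the knob is fully home on the spindle, flat to flat (z of knob in the frame of spindle_tip below -0.0145 m and horizontal distance between knob and spindle_tip below 0.002 m and x of knob_pointer in the frame of spindle_tip above 0.02 m and angle between the x axis of knob and the x axis of spindle_tip, either way round below 0.3 rad), for 0.1 s.
At the end, for the whole second after the job is handed in: Through the last second the black knob is home on the bare spindle: underside 14.5 mm or more below the tip, axes within 2 mm, tilt under 0.08 rad, pointer within 0.3 rad of the flat's side, still; the fingers bear on it with over 2 N and the spindle is in by over 3 of its 4 mm (all of step 2 and angle between knob's own z axis and vertical below 0.08 rad and value of joint spindle above 0.003 m and contact force between the fingers and knob above 2 N and linear speed of knob below 0.01 m/s); the arm keeps its last pose, push and grip.
It fails at once if the grey knob is disturbed (moved more than 20 mm) (distance of grey_knob from where it was at the start of the episode above 0.02 m).
It fails at once if the spray is disturbed (moved more than 30 mm) (distance of spray from where it was at the start of the episode above 0.03 m).
It fails at once if the spanner is disturbed (moved more than 30 mm) (distance of spanner from where it was at the start of the episode above 0.03 m).
It fails at once if the driver is disturbed (moved more than 30 mm) (distance of driver from where it was at the start of the episode above 0.03 m).
It fails at once if the bezel is disturbed (moved more than 30 mm) (distance of bezel from where it was at the start of the episode above 0.03 m).
It also fails if it takes over 38 s, if anything falls off the work surface, if the arm or the gripper's body presses on something with over 40 N, if the wrist force passes 120 N, or if a joint passes its speed limit or range.

## Working session

There is one attempt and no reset: what is moved stays moved. The work goes in short steps, Python scripts to look and compute and a tool call to move; the robot and the scene stay as the last step left them, time stands still between calls to the robot, and variables do not carry over. Pictures are saved under pics/ and viewed, and the job is handed in when it is done.

Besides the shell and the picture viewer there is one more tool, called after ">>>" by a JSON object that holds its "method" and its "body", one argument or row to a line. arm_command: Moves the arm, as the interface text tells. Its arguments: {"type":"object","properties":{"motion":{"type":"array","items":{"type":"number"}}},"required":["motion"]}

```bash
ls; mkdir -p pics
cat > h.py <<'E'
import numpy as np,cv2
from cell import env
def cal(n):
    c=env.calibration(n);K=np.array([[c['fx'],0,c['cx']],[0,c['fy'],c['cy']],[0,0,1.]])
    return K,np.array(c['distortion'],float),np.array(c['cam_to_world'],float)
def ray(n,uv):
    K,D,T=cal(n);p=cv2.undistortPoints(np.array(uv,float).reshape(-1,1,2),K,D).reshape(-1,2)
    d=np.c_[p,np.ones(len(p))]@T[:3,:3].T
    return T[:3,3],d
def atz(n,uv,z):
    o,d=ray(n,uv);return o+d*((z-o[2])/d[:,2])[:,None]
def bydepth(n,uv,dep):
    o,d=ray(n,uv);uv=np.array(uv).reshape(-1,2).round().astype(int)
    return o+d*dep[uv[:,1],uv[:,0]][:,None]
def proj(n,P):
    K,D,T=cal(n);R=T[:3,:3].T;t=-R@T[:3,3]
    return cv2.projectPoints(np.array(P,float).reshape(-1,1,3),cv2.Rodrigues(R)[0],t,K,D)[0].reshape(-1,2)
E
python3 - <<'E'
from h import *
for n in('scene','top'):
    im,d=env.read_camera(n);cv2.imwrite(f'pics/{n}0.png',im[:,:,::-1]);np.savez(f'{n}0.npz',im=im,d=d)
    print(n,cal(n)[2].round(3).tolist(),cal(n)[0].round(1).tolist())
    for l in('knob','grey_knob','tray','panel','spindle_tip','knob_pointer'):
        for r in env.spot_point(n,l)[:4]: print(l,np.round(r['location'],1),round(r['confidence'],2))
print(env.state())
E
```

```text
pics
scene [[-0.756, 0.479, -0.445, 981.837], [0.654, 0.562, -0.506, 555.517], [0.008, -0.674, -0.739, 782.448], [0.0, 0.0, 0.0, 1.0]] [[375.4, 0.0, 258.2], [0.0, 375.4, 191.5], [0.0, 0.0, 1.0]]
knob [373.  211.4] 0.88
knob [244.  248.3] 0.72
knob [324.5 341.3] 0.7
knob [283.1 222.1] 0.65
grey_knob [339.2 238.9] 0.94
tray [322.9 260.7] 0.83
panel [212.5 158.6] 0.79
spindle_tip [207.  276.7] 0.59
spindle_tip [208.8 131.8] 0.51
knob_pointer [240.  233.6] 0.94
knob_pointer [332.3 325.6] 0.87
knob_pointer [304.4 276.8] 0.82
knob_pointer [292.6 212.5] 0.68
top [[0.003, -0.994, 0.109, 464.373], [-1.0, -0.004, -0.008, 108.327], [0.009, -0.108, -0.994, 1069.155], [0.0, 0.0, 0.0, 1.0]] [[370.1, 0.0, 249.7], [0.0, 370.1, 190.9], [0.0, 0.0, 1.0]]
knob [182.3 184.2] 0.9
knob [136.1 160. ] 0.86
knob [186.6 281.4] 0.63
knob [234.2 212.1] 0.58
grey_knob [188.6 233.2] 0.64
tray [186.5 208.3] 0.55
panel [340.  208.9] 0.68
spindle_tip [349.9 207.1] 0.52
knob_pointer [175.1 172.4] 0.91
knob_pointer [191.4 286.2] 0.89
knob_pointer [240.4 164.8] 0.61
knob_pointer [139.5 166.3] 0.61
{'t': 0.7, 'joints': array([ 1.11243966e+00,  4.90904179e-01,  1.55889308e+00, -5.86367908e-05,
        1.09174011e+00, -1.05581656e-01]), 'qvel': array([-9.46721385e-06,  6.33199940e-04, -1.45015031e-04, -6.29250346e-05,
        9.41994511e-05,  1.49100702e-05]), 'tau': array([ 2.74178710e-03, -6.12343311e+01, -2.58398080e+01,  6.93499111e-02,
        4.45132947e-02,  8.23648179e-05]), 'eef_pos': array([215.92641807, 586.52629497, 189.56073363]), 'tcp_rot': array([ 3.14153508e+00, -4.94920164e-05,  1.21804834e+00]), 'ft_force': array([-0.14219044,  0.83668029,  0.2236948 ]), 'moment': array([ 0.00603551, -0.02945886,  0.00394336]), 'opening': 0.9996688550337538}
```

View pics/scene0.png

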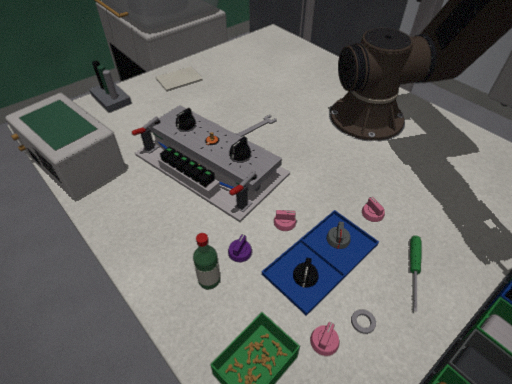

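View pics/top0.png

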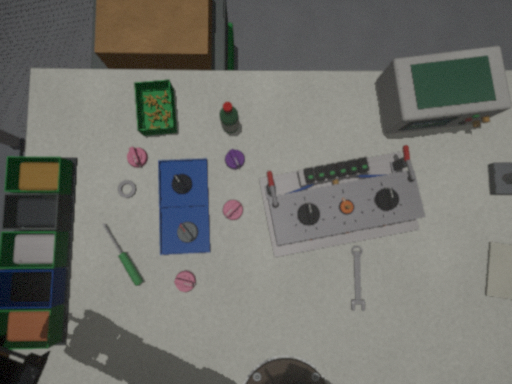

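The black knob lies in the far tray compartment (top 181,184; scene 306,273). The bare spindle is the middle tap with the orange collar (top 346,207; scene 211,139). I'll zoom in on both.

Run:
```python
from h import *
def crop(n,c,r=22):
    im=np.load(f'{n}0.npz')['im'];u,v=c
    return cv2.resize(im[v-r:v+r,u-r:u+r,::-1],(396,300*396//300),interpolation=cv2.INTER_CUBIC)
a=np.hstack([crop('top',(182,184)),crop('top',(346,207))]);b=np.hstack([crop('scene',(306,272)),crop('scene',(211,139))])
cv2.imwrite('pics/c1.png',a);cv2.imwrite('pics/c2.png',b)
for n,kp,sp in(('top',(181,184),(346,207)),('scene',(306,268),(211,138))):
    D=np.load(f'{n}0.npz')['d']
    print(n,bydepth(n,[kp,sp],D).round(1).tolist(), atz(n,[kp],45).round(1),atz(n,[sp],111).round(1))
```

```text
top [[594.9, 291.1, 44.3], [528.3, -150.8, 105.8]] [[594.8 291.   45. ]] [[ 528.  -149.4  111. ]]
scene [[607.2, 295.3, 44.1], [533.2, -161.2, 92.3]] [[607.7 295.6  45. ]] [[ 545.3 -141.8  111. ]]
```

View pics/c1.png

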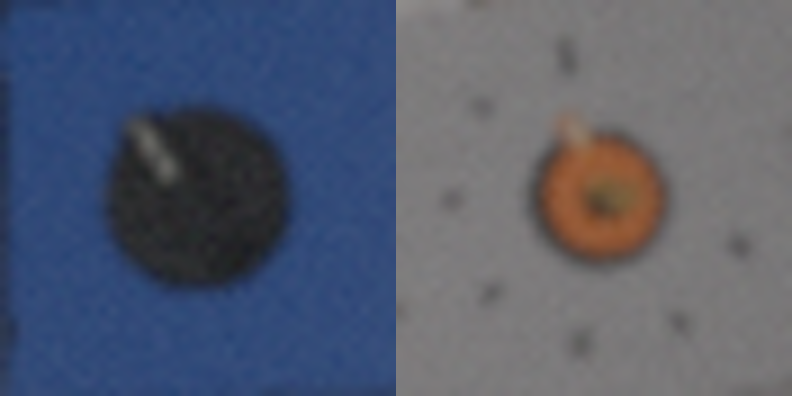

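View pics/c2.png

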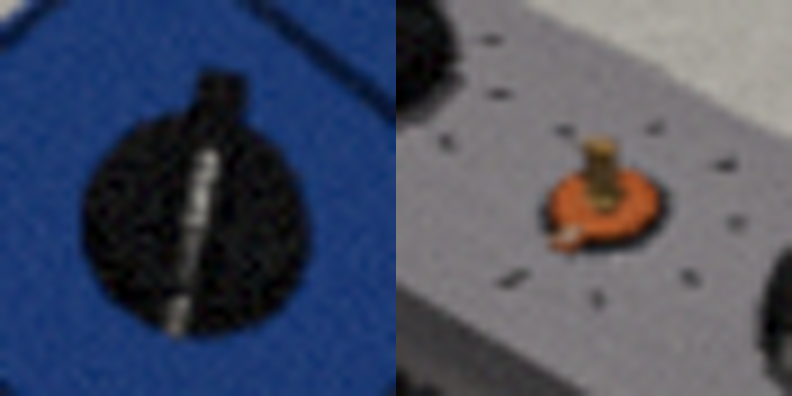

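```bash
cat > fit.py <<'E'
from h import *
from scipy.optimize import minimize
S=4
def circ(x,y,z,r): a=np.linspace(0,2*np.pi,60);return np.c_[x+r*np.cos(a),y+r*np.sin(a),0*a+z]
def box(x,y,yaw,hx,hy,zs,ox=0):
    c,s=np.cos(yaw),np.sin(yaw)
    return np.array([[x+c*(ox+i*hx)-s*j*hy,y+s*(ox+i*hx)+c*j*hy,z] for z in zs for i in(-1,1) for j in(-1,1)])
def render(n,hulls,win):
    u,v,r=win;m=np.zeros((2*r*S,2*r*S),np.uint8)
    for P in hulls:
        q=proj(n,P);q=(q-[u-r,v-r]+.5)*S
        cv2.fillConvexPoly(m,cv2.convexHull(np.round(q*16).astype(np.int32)),255,shift=4)
    return cv2.resize(m,(2*r,2*r),interpolation=cv2.INTER_AREA)/255.
def knob_hulls(p,z0):
    x,y,yaw=p
    return [np.r_[circ(x,y,z0,30),circ(x,y,z0+16,30)],box(x,y,yaw,25,7,(z0+16,z0+42))]
E
python3 - <<'E'
from fit import *
K={'top':(182,184,20),'scene':(306,272,24)}
C={'top':(346,207,12),'scene':(211,140,12)}
def best(f,p0,steps):
    b=None
    for k in (1,.4):
        r=minimize(f,p0,method='Nelder-Mead',options=dict(initial_simplex=np.array([p0]+[np.array(p0)+k*np.eye(len(p0))[i]*steps[i] for i in range(len(p0))]),xatol=.01,fatol=1e-4,maxiter=400))
        p0=r.x
    return r
for n in('top','scene'):
    im=np.load(f'{n}0.npz')['im'].astype(float)
    u,v,r=K[n];w=im[v-r:v+r,u-r:u+r]
    # soft mask: blue channel excess
    b=w[:,:,2]-w[:,:,0]; m=1-np.clip((b-8)/ (np.percentile(b,85)-8),0,1)
    def f(p): return ((render(n,knob_hulls(p,3),K[n])-m)**2).mean()
    rs=[best(f,(600,293,y0),(4,4,.3)) for y0 in(.3,.6,.9)]
    R=min(rs,key=lambda r:r.fun);print(n,'knob',R.x.round(2),R.fun,[r.x[2].round(2) for r in rs])
    # pointer line bright pixels
    g=w.min(2)*1.0; sat=w.max(2)-w.min(2)
    M=render(n,knob_hulls(R.x,3),K[n])>.9
    wt=np.where(M,np.clip(w.mean(2)-np.median(w.mean(2)[M])-25,0,None),0)
    vv,uu=np.nonzero(wt);P=atz(n,np.c_[uu+u-r,vv+v-r],45)[:,:2];wt=wt[vv,uu]
    c=(P*wt[:,None]).sum(0)/wt.sum();d=P-c;ev=np.linalg.eigh((d*wt[:,None]).T@d)[1][:,1];
    print(' pointer line centre',c.round(1),'dir',np.degrees(np.arctan2(*(ev*np.sign(ev[0]))[::-1])).round(1),len(wt), 'from centre',np.degrees(np.arctan2(*(c-R.x[:2])[::-1])).round(1))
    u,v,r=C[n];w=im[v-r:v+r,u-r:u+r]
    o=w[:,:,0]-w[:,:,2];hi=np.percentile(o,90);m=np.clip(o/hi,0,1)
    print(' orange',hi);cv2.imwrite(f'pics/om_{n}.png',cv2.resize((m*255).astype(np.uint8),(480,480),interpolation=0))
    def fc(p):
        x,y,yaw,ln=p
        return ((render(n,[circ(x,y,92,16.5),box(x,y,yaw,ln/2,3,(91,),ox=16.5+ln/2-1),np.r_[circ(x,y,92,6),circ(x,y,111,6)]],C[n])-m)**2).mean()
    rs=[best(fc,(532,-150,y0,6),(4,4,.3,2)) for y0 in(0,.4,.8)]
    for q in rs: print(' collar',q.x.round(2),q.fun)
E
```

```text
top knob [6.0076e+02 2.9640e+02 5.1000e-01] 0.010240697706162172 [np.float64(0.5), np.float64(0.51), np.float64(0.58)]
 pointer line centre [610.6 303.1] dir 33.1 17 from centre 34.2
 orange 83.0
 collar [ 5.3107e+02 -1.5529e+02  4.7000e-01  4.3900e+00] 0.011146615198582855
 collar [ 5.3111e+02 -1.5539e+02  4.3000e-01  6.9700e+00] 0.011492921286705692
 collar [ 531.02 -155.55    1.74    1.41] 0.012278565787044608Traceback (most recent call last):
  File "<stdin>", line 16, in <module>
  File "<stdin>", line 7, in best
    res = _minimize_neldermead(fun, x0, args, callback, bounds=bounds,
                               **options)
    fxcc = func(xcc)
    fx = function(np.copy(x), *(wrapper_args + args))
  File "<stdin>", line 15, in f
  File "fit.py", line 11, in render
    q=proj(n,P);q=(q-[u-r,v-r]+.5)*S
  File "h.py", line 16, in proj
    K,D,T=cal(n);R=T[:3,:3].T;t=-R@T[:3,3]
          ~~~^^^
  File "h.py", line 4, in cal
    c=env.calibration(n);K=np.array([[c['fx'],0,c['cx']],[0,c['fy'],c['cy']],[0,0,1.]])
ValueError: time passes only in moves, steps and waits
```

```bash
python3 - <<'E'
s=open('h.py').read().replace("def cal(n):\n","import functools\n@functools.lru_cache(None)\ndef cal(n):\n");open('h.py','w').write(s)
E
cat > f2.py <<'E'
from fit import *
K={'top':(182,184,20),'scene':(306,272,24)}
C={'top':(346,207,12),'scene':(211,140,12)}
def best(f,p0,steps):
    for k in (1,.4):
        r=minimize(f,p0,method='Nelder-Mead',options=dict(initial_simplex=np.array([p0]+[np.array(p0)+k*np.eye(len(p0))[i]*steps[i] for i in range(len(p0))]),xatol=.01,fatol=1e-5,maxiter=400))
        p0=r.x
    return r
if __name__=='__main__':
  for n in('top','scene'):
    im=np.load(f'{n}0.npz')['im'].astype(float)
    u,v,r=K[n];w=im[v-r:v+r,u-r:u+r]
    b=w[:,:,2]-w[:,:,0]; m=1-np.clip((b-8)/ (np.percentile(b,85)-8),0,1)
    if n=='scene': m=np.where(np.hypot(*(np.mgrid[:2*r,:2*r]-r))<19,m,0)
    def f(p): return ((render(n,knob_hulls(p,3),K[n])-m)**2).mean()
    rs=[best(f,(600,293,y0),(4,4,.3)) for y0 in(.3,.6,.9)]
    R=min(rs,key=lambda r:r.fun);print(n,'knob',R.x.round(2),R.fun,[r.x[2].round(2) for r in rs])
    M=render(n,knob_hulls(R.x,3),K[n])>.9
    wt=np.where(M,np.clip(w.mean(2)-np.median(w.mean(2)[M])-25,0,None),0)
    vv,uu=np.nonzero(wt);P=atz(n,np.c_[uu+u-r,vv+v-r],45)[:,:2];wt=wt[vv,uu]
    c=(P*wt[:,None]).sum(0)/wt.sum();d=P-c;ev=np.linalg.eigh((d*wt[:,None]).T@d)[1][:,1];
    print(' pointer line centre',c.round(1),'dir',np.degrees(np.arctan2(*(ev*np.sign(ev[0]))[::-1])).round(1),len(wt), 'from centre',np.degrees(np.arctan2(*(c-R.x[:2])[::-1])).round(1))
    u,v,r=C[n];w=im[v-r:v+r,u-r:u+r]
    o=w[:,:,0]-w[:,:,2];hi=np.percentile(o,90);m=np.clip(o/hi,0,1)
    cv2.imwrite(f'pics/om_{n}.png',cv2.resize((m*255).astype(np.uint8),(480,480),interpolation=0))
    def fc(p):
        x,y,yaw,ln=p
        return ((render(n,[circ(x,y,92,16.5),box(x,y,yaw,ln/2,3,(91,),ox=16.5+ln/2-1),np.r_[circ(x,y,92,6),circ(x,y,111,6)]],C[n])-m)**2).mean()
    rs=[best(fc,(532,-150,y0,6),(4,4,.3,2)) for y0 in(0,.4,.8)]
    for q in rs: print(' collar',q.x.round(2),q.fun)
E
python3 f2.py
```

```text
top knob [6.0076e+02 2.9638e+02 5.1000e-01] 0.010250374457707436 [np.float64(0.51), np.float64(0.54), np.float64(0.58)]
 pointer line centre [610.6 303.1] dir 33.1 17 from centre 34.4
 collar [ 5.3107e+02 -1.5529e+02  4.7000e-01  4.3900e+00] 0.011146615198582855
 collar [ 5.3111e+02 -1.5539e+02  4.3000e-01  6.9500e+00] 0.011474938294889651
 collar [ 531.02 -155.55    1.74    1.41] 0.012278565787044608
scene knob [603.38 293.75   0.62] 0.013367365360997764 [np.float64(0.62), np.float64(0.58), np.float64(0.62)]
 pointer line centre [617.2 304.2] dir 33.1 69 from centre 37.1
 collar [ 5.3467e+02 -1.5643e+02  2.8000e-01  7.9300e+00] 0.016240184278073905
 collar [ 5.3456e+02 -1.5643e+02  3.2000e-01  9.0700e+00] 0.016120239907200407
 collar [ 534.59 -157.57    1.19    6.42] 0.0243758223992144
```

Run:
```python
from h import *
for n,c,q in(('top',(346.4,206.7),(342.8,198.7)),('scene',(211.3,139.3),(207.5,142.9))):
    a,b=atz(n,[c,q],91)[:,:2];print(n,a.round(1),b.round(1),np.degrees(np.arctan2(*(b-a)[::-1])).round(1),np.hypot(*(b-a)).round(1))
D=np.load('top0.npz')['d']
for uv in [(343,208),(349,210),(346,212),(346,203),(330,215),(362,200),(340,195),(170,200)]: print(uv,bydepth('top',[uv],D).round(1))
```

```text
top [ 530.1 -155.9] [ 551.3 -146.9] 22.9 23.0
scene [ 535.1 -157.3] [ 552.5 -151.5] 18.5 18.4
(343, 208) [[ 526.7 -147.2   89.3]]
(349, 210) [[ 521.5 -163.2   88.6]]
(346, 212) [[ 516.2 -154.9   89.2]]
(346, 203) [[ 539.8 -154.8   92. ]]
(330, 215) [[ 508.4 -114.    82.5]]
(362, 200) [[ 548.6 -199.7   84.1]]
(340, 195) [[ 561.9 -141.7   83.2]]
(170, 200) [[553.4 328.5   5.3]]
```

View pics/om_top.png

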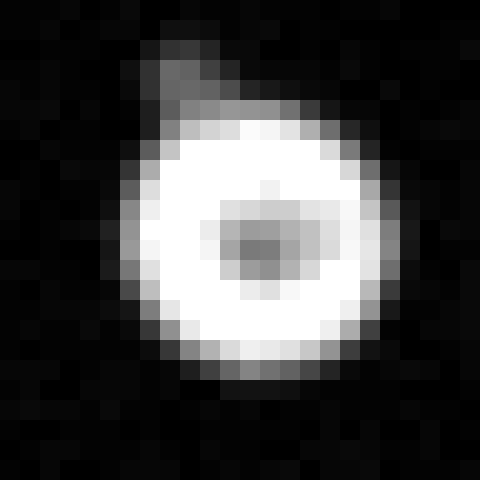

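View pics/om_scene.png

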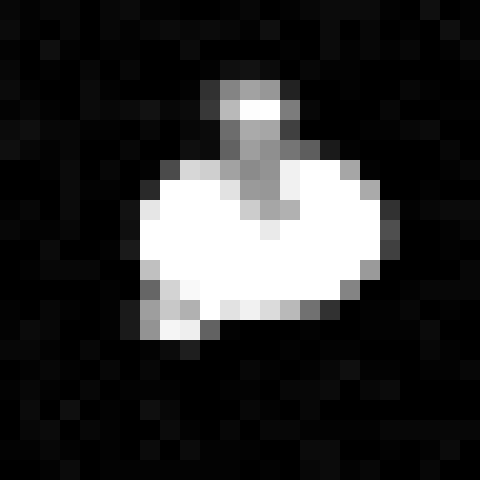

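```bash
cat >> h.py <<'E'
from scipy.spatial.transform import Rotation as Ro
def goto(x,y,z,yawdeg,base=None):
    s=env.state();R=Ro.from_euler('xyz',s['tcp_rot']);p=s['eef_pos']
    T=Ro.from_euler('xyz',[180,0,yawdeg],degrees=True)
    print('now',p.round(2),np.degrees(s['tcp_rot']).round(2),'F',s['ft_force'].round(1),'open',round(s['opening'],3),'t',round(s['t'],2))
    print('d',R.inv().apply(np.array([x,y,z])-p).round(2),'r',(R.inv()*T).as_rotvec(degrees=True).round(2))
E
python3 -c "
from h import *
goto(602,295,90,-55.5)"
```

```text
now [215.93 586.53 189.56] [180.    -0.    69.79] F [-0.1  0.8  0.2] open 1.0 t 0.7
d [-140.2   463.01   99.58] r [-0.0000e+00 -1.0000e-02  1.2529e+02]
```

>>> {"method": "arm_command", "body": {
  "motion": [-0.05,-140,463,60,0,0,125.3,-0.05,-140,463,60,0,0,125.3,-0.05,-140,463,60,0,0,125.3,-0.05,-140,463,60,0,0,125.3,-0.05,-140,463,60,0,0,125.3,-0.05,-140,463,60,0,0,125.3,-0.05,-140,463,60,0,0,125.3,-0.05,-140,463,60,0,0,125.3,-0.05,-140,463,60,0,0,125.3,-0.05,-140,463,60,0,0,125.3,-0.05,-140,463,60,0,0,125.3,-0.05,-140,463,60,0,0,125.3,-0.05,-140,463,60,0,0,125.3,-0.05,-140,463,100,0,0,125.3,-0.05,-140,463,100,0,0,125.3,-0.05,-140,463,100,0,0,125.3,-0.05,-140,463,100,0,0,125.3]
}}

```text
t: 2.4
eef_pos: [602.4, 295.4, 90.0]
tcp_rot: [-3.141, -0.0, -0.966]
ft_force: [0.3, 0.1, 0.0]
opening: 0.474
```

```bash
python3 -c "
from h import *
goto(602,295,20.5,-55.5)
im,d=env.read_camera('scene');np.savez('scene1.npz',im=im,d=d);cv2.imwrite('pics/s1.png',cv2.resize(im[190:320,220:390,::-1],None,fx=4.5,fy=4.5,interpolation=2))"
```

```text
now [602.43 295.36  90.04] [-1.7995e+02 -1.0000e-02 -5.5350e+01] F [0.3 0.1 0. ] open 0.474 t 2.4
d [4.000e-02 6.200e-01 6.954e+01] r [-0.05 -0.01  0.15]
```

View pics/s1.png

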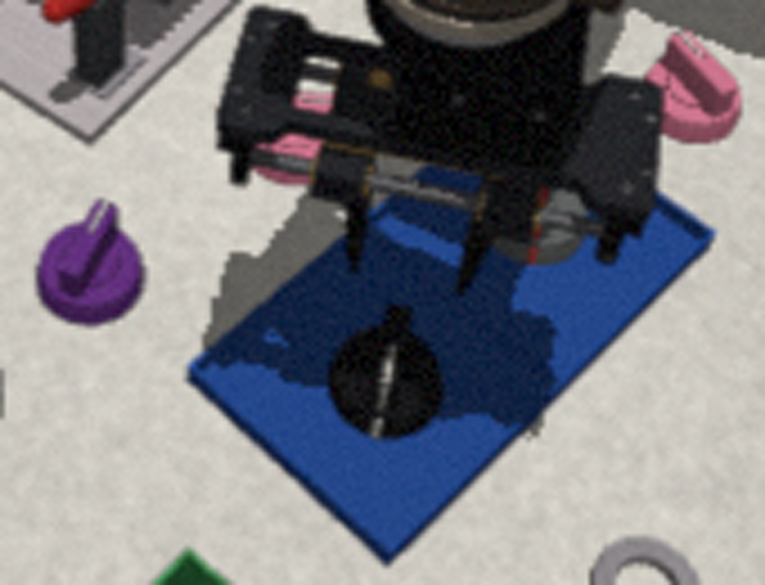

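The jaws straddle the bar's line, with tips at about (299,249) and (323,254) in the scene. Their projected positions will check the calibration.

```bash
python3 -c "
from h import *
s=np.load('scene1.npz');a=np.radians(-55.35);u=np.array([np.cos(a),np.sin(a),0]);v=np.array([-np.sin(a),np.cos(a),0])
p=np.array([602.43,295.36,90.04])
im=cv2.resize(s['im'][225:275,280:345,::-1],None,fx=12,fy=12,interpolation=cv2.INTER_CUBIC)
for sg in(-1,1):
  for w in(-10,10):
    for t in (0,12):
      q=proj('scene',p+sg*u*(22.5+t)+v*w)[0];q=((q-[280,225]+.5)*12).astype(int);print(q);cv2.circle(im,tuple(map(int,q)),3,(0,255,0),-1)
cv2.imwrite('pics/tip.png',im)"
```

```text
[495 354]
[561 369]
[479 447]
[546 462]
[249 301]
[184 287]
[229 392]
[164 377]
```

View pics/tip.png

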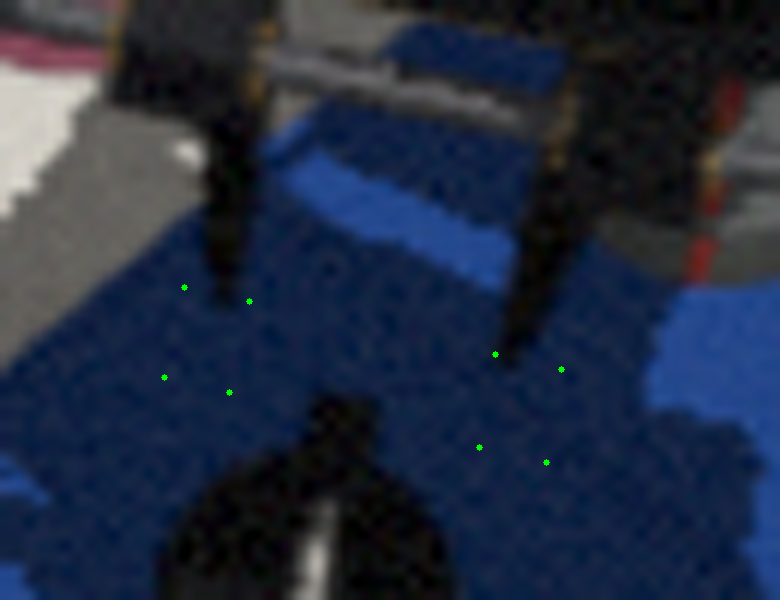

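```bash
python3 -c "
from h import *
s=np.load('scene1.npz');d=s['d']
for uv in [(298,240),(298,245),(298,248),(298,249),(298,250),(298,252),(298,255),(298,257),(322,248),(322,252),(322,254),(322,256),(322,258),(322,262),(306,270)]: print(uv,d[uv[1],uv[0]],bydepth('scene',[uv],d).round(1)[0], s['im'][uv[1],uv[0]])"
```

```text
(298, 240) 766.31995 [626.7 276.4 150.3] [0 2 0]
(298, 245) 778.0841 [626.2 278.  133.6] [10  7  2]
(298, 248) 786.7088 [625.2 278.4 122.2] [13 15 19]
(298, 249) 788.7891 [625.3 278.9 119. ] [ 5 10 18]
(298, 250) 790.0898 [625.7 279.6 116.5] [12 23 37]
(298, 252) 920.6253 [569.2 236.8   3.2] [14 32 66]
(298, 255) 915.6872 [575.  242.6   2.5] [18 32 67]
(298, 257) 910.65796 [579.5 247.    3.5] [14 31 67]
(322, 248) 784.2331 [588.5 312.1 124.7] [27 36 61]
(322, 252) 775.60034 [596.8 319.4 126.4] [12 12 15]
(322, 254) 780.08777 [596.5 320.3 119.8] [12 13 18]
(322, 256) 899.321 [539.9 287.1  15.3] [24 37 67]
(322, 258) 903.8545 [540.  288.4   8.2] [26 36 64]
(322, 262) 900.2721 [546.3 294.9   4.8] [20 37 69]
(306, 270) 839.79565 [611.2 299.   44.7] [130 128 124]
```

```bash
python3 -c "
from h import *
s=np.load('scene1.npz');d=s['d'];print(env.state()['eef_pos'],env.state()['t'])
np.set_printoptions(linewidth=250)
print(d[240:258,290:330:1].astype(int))
im,d=env.read_camera('top');np.savez('top1.npz',im=im,d=d)
im=np.clip(s['im'][225:275,280:345,::-1].astype(float)*2.5,0,255).astype(np.uint8)
cv2.imwrite('pics/tip2.png',cv2.resize(im,None,fx=12,fy=12,interpolation=0))"
```

```text
[602.45576299 295.36222086  90.27215153] 2.45
[[948 947 947 950 949 946 950 766 766 764 763 767 928 930 943 943 946 941 944 944 943 947 946 945 944 945 945 942 947 947 945 945 943 950 756 744 701 700 702 703]
 [945 946 947 945 946 947 947 769 766 766 765 784 933 929 926 942 946 944 944 942 939 942 941 942 942 940 941 943 943 942 945 938 942 943 747 742 704 708 704 704]
 [943 945 944 944 948 944 929 771 772 770 770 797 935 934 928 926 926 940 939 939 941 942 939 942 938 940 939 940 941 941 939 939 941 941 748 746 747 747 740 744]
 [943 940 941   0 944 922 926 771 775 771 774 938 938 933 929 927 923 924 940 937 938 939 936 938 941 939 939 941 935 940 937 937 938 780 753 750 748 750 748 747]
 [935 939 940 923 923 922 924 777 777 774 776 934 932 934 934 930 926 921 921 935 936 939 935 936 937 935 939 936 936 938 934 936 938 767 752 754 750 750 749 936]
 [936 938 918 921 924 923 929 780 778 776 780 935 933 933 932 931 928 925 921 921 932 933 933 932 934 933 936 933 933 935 935 932 936 760 753 753 752 754 752 933]
 [935 918 918 922 926 929 932 782 781 777 782 933 930 933 931 933 930 928 92
[... 1180 characters left out ...]
05 902 918 782 776 776 919 917 917 917 922 920]
 [914 917 917 915 917 917 916 914 917 917 916 920 915 918 917 918 914 917 916 916 917 917 917 918 918 917 916 910 909 904 903 784 780 778 917 916 919 917 917 919]
 [914 914 914 911 915 914 916 917 915 914 914 917 914 913 915 916 914 915 915 916 914 916 913 913 916 915 914 912 910 906 903 899 781 918 916 917 913 914 914 913]
 [911 911 911 912 909 912 910 914 909 912 912 915 908 911 915 912 912 914 913 910 915 912 912 916 911 913 915 915 910 906 903 903 899 900 913 915 911 910 916 909]
 [910 909 911 912 911 910 906 910 910 909 910 911 911 912 910 910 910 862 910 912 912 912 911 908 908 911 908 911 913 912 908 904 901 896 897 911 910 910 909 911]]
```

View pics/tip2.png

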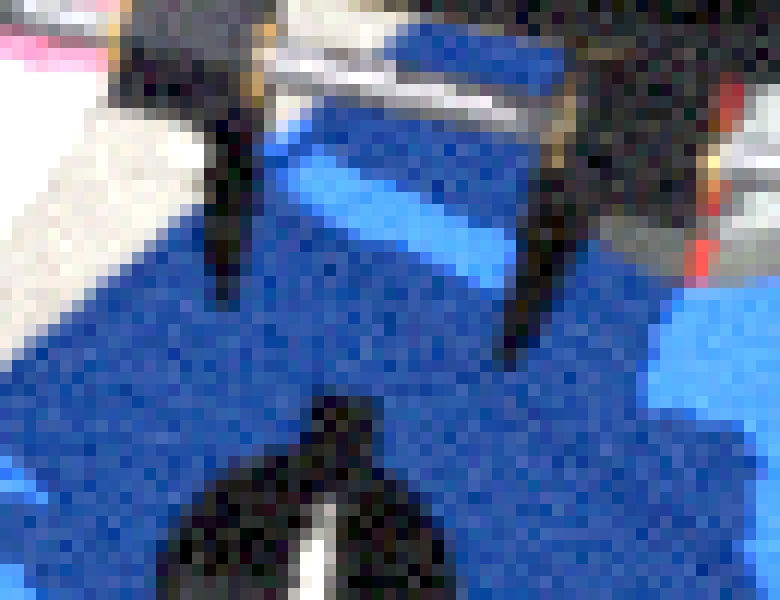

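The picture shows the finger tips ending near z 116, although the TCP is reported at 90. I'll descend to z 22 and look again before closing.

>>> {"method": "arm_command", "body": {
  "motion": [-0.05,0,0,40,0,0,0,-0.05,0,0.5,60,0,0,0,-0.05,0,0.5,68,0,0,0,-0.05,0,0.5,68,0,0,0]
}}

```text
t: 2.9
eef_pos: [601.6, 294.9, 21.2]
tcp_rot: [3.141, 0.0, -0.968]
ft_force: [-0.1, 0.6, 0.3]
opening: 0.474
```

```bash
python3 -c "
from h import *
goto(602,295,20.5,-55.5)
im,d=env.read_camera('scene');np.savez('scene2.npz',im=im,d=d);im=np.clip(im[220:300,260:360,::-1]*2.0,0,255).astype(np.uint8);cv2.imwrite('pics/s2.png',cv2.resize(im,None,fx=7.5,fy=7.5,interpolation=2))"
```

```text
now [601.56 294.88  21.24] [ 1.7996e+02  1.0000e-02 -5.5470e+01] F [-0.1  0.6  0.3] open 0.474 t 2.9
d [ 0.15 -0.43  0.74] r [0.04 0.01 0.03]
```

View pics/s2.png

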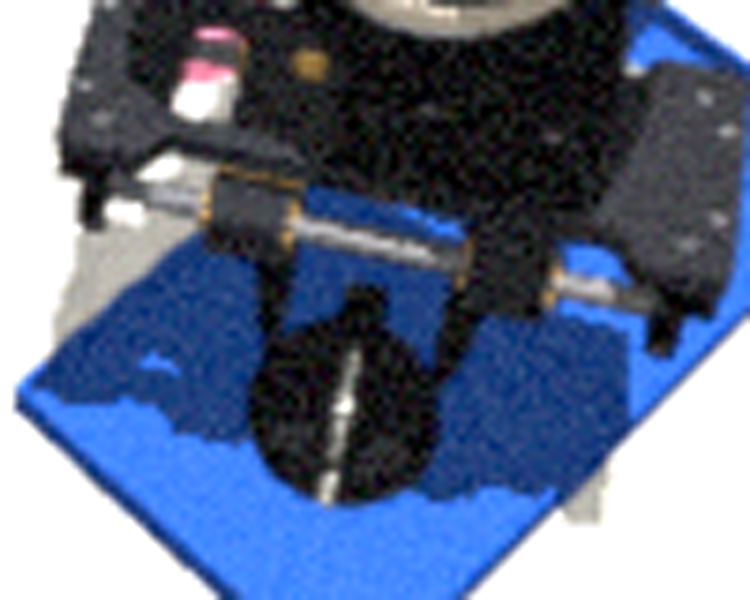

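```bash
python3 -c "
from h import *
d=np.load('scene2.npz')['d']
np.set_printoptions(linewidth=250)
P=lambda u,v:bydepth('scene',[(u,v)],d)[0]
c=np.array([601.6,294.9,0]);a=np.radians(-55.47);U=np.array([np.cos(a),np.sin(a),0]);V=np.array([-np.sin(a),np.cos(a),0])
for u0,nm in((292,'L'),(316,'R')):
  print(nm)
  for v in range(248,284,2):
    print(v,' '.join('(%4d,%4d,%4d)'%((P(u,v)-c)@U,(P(u,v)-c)@V,P(u,v)[2]) for u in range(u0,u0+10)))
"
```

```text
L
248 (  37,  31, 149) (  35,  30, 148) (  33,  29, 147) (  31,  28, 146) (  29,  29, 148) (  27,  30, 150) (  25,  30, 152) (  24,  25, 144) (  22,  24, 144) (  20,  21, 140)
250 (  36,  33, 144) (  34,  33, 146) (  32,  33, 146) (  30,  33, 147) (  29,  31, 145) (  27,  33, 148) (  25,  32, 147) (  23,  25, 139) (  21,  26, 141) (  19,  25, 140)
252 (  36,  33, 137) (  34,  32, 137) (  32,  33, 139) (  30,  32, 139) (  28,  32, 139) (  26,  33, 141) (  24,  31, 139) (  23,   7, 103) (  24, -61,   2) (  22, -59,   5)
254 (  35,  32, 129) (  33,  31, 128) (  31,  32, 130) (  29,  32, 131) (  27,  33, 133) (  25,  33, 134) (  25,   9,  98) (  23,  -1,  83) (  23, -54,   3) (  21, -55,   3)
256 (  41, -43,   4) (  39, -44,   3) (  32,   9,  87) (  30,  10,  90) (  28,   9,  90) (  26,   9,  90) (  24,   8,  90) (  25, -48,   3) (  22, -48,   4) (  20, -48,   5)
258 (  40, -39,   1) (  38, -39,   3) (  32,   8,  79) (  30,  10,  82) (  28,   9,  81) (  25,  10,  85) (  23,   7,  81) (  24, -42,   4) (  21, -44,   2) (  19, -45,   2)
260 (  39, -33,   3) (  37, -33,   3) (  31,   9,  72)
[... 4467 characters left out ...]
  3)
276 ( -22,   4,  18) ( -24,   3,  19) ( -27,  -1,  11) ( -29,  -5,   5) ( -32,  -7,   3) ( -34,  -7,   4) ( -36,  -8,   4) ( -39, -11,   0) ( -41,  -9,   3) ( -43, -11,   2)
278 ( -23,   8,  18) ( -25,   6,  15) ( -28,   2,   9) ( -30,  -3,   1) ( -32,  -2,   3) ( -35,  -4,   0) ( -37,  -3,   3) ( -39,  -3,   5) ( -41,  -5,   2) ( -43,  -4,   5)
280 ( -24,  12,  15) ( -26,   6,   7) ( -29,   4,   5) ( -31,   4,   5) ( -33,   2,   2) ( -35,   3,   5) ( -38,   1,   3) ( -40,   1,   4) ( -42,  -1,   1) ( -44,   0,   3)
282 ( -25,  12,   7) ( -27,   9,   2) ( -29,   8,   3) ( -32,   7,   2) ( -34,   7,   2) ( -36,   7,   3) ( -38,   6,   2) ( -41,   6,   3) ( -43,   6,   5) ( -45,   6,   5)
```

The tips look about 25 mm short of the reported TCP, roughly at the height of the bar's top. Closing here will settle it: on the bar they should stop at about 0.15.

>>> {"method": "arm_command", "body": {
  "motion": [-1,0,0,0,0,0,0,-1,0,0,0,0,0,0,-1,0,0,0,0,0,0,-1,0,0,0,0,0,0,-1,0,0,0,0,0,0,-1,0,0,0,0,0,0]
}}

```text
t: 3.55
eef_pos: [601.7, 294.9, 21.6]
tcp_rot: [-3.141, 0.0, -0.969]
ft_force: [-0.6, -0.7, 0.5]
opening: 0.038
```

```bash
python3 -c "
from h import *
goto(602,295,20.5,-55.5)
im,d=env.read_camera('scene');np.savez('scene3.npz',im=im,d=d);np.savez('scene3.npz',im=im,d=d);im=np.clip(im[220:300,260:360,::-1]*2.0,0,255).astype(np.uint8);cv2.imwrite('pics/s3.png',cv2.resize(im,None,fx=7.5,fy=7.5,interpolation=2))
P=lambda u,v:bydepth('scene',[(u,v)],d)[0]
c=np.array([601.6,294.9,0]);a=np.radians(-55.47);U=np.array([np.cos(a),np.sin(a),0]);V=np.array([-np.sin(a),np.cos(a),0])
for v in range(252,284,2):
    print(v,' '.join('(%4d,%4d,%4d)'%((P(u,v)-c)@U,(P(u,v)-c)@V,P(u,v)[2]) for u in range(300,314)))
"
```

```text
now [601.67 294.91  21.62] [-179.99    0.    -55.51] F [-0.6 -0.7  0.5] open 0.038 t 3.55
d [ 0.11 -0.32  1.12] r [-0.01  0.   -0.01]
252 (  20,  31, 141) (  18,  32, 144) (  16,  33, 145) (  14,  32, 144) (  12,  32, 145) (  10,  33, 147) (   8,  31, 146) (   6,  33, 149) (   4,  31, 146) (   2,  26, 141) (   1,  26, 141) (   0,  26, 142) (  -2,  31, 150) (  -4,  30, 149)
254 (  19,  33, 136) (  17,  32, 137) (  15,  32, 136) (  13,  33, 138) (  11,  33, 139) (  10,  32, 140) (   8,  32, 139) (   6,  32, 140) (   4,  32, 142) (   2, -61,   2) (   0, -61,   3) (  -1,  29, 140) (  -3,  33, 146) (  -5,  32, 145)
256 (  22, -49,   3) (  17,  32, 129) (  15,  31, 129) (  13,  33, 132) (  11,  33, 133) (   9,  33, 133) (   7,  32, 133) (   5,  31, 132) (   3,   9,  99) (   1, -56,   1) (   0, -54,   4) (  -2,  32, 136) (  -4,  32, 138) (  -6,  32, 138)
258 (  21, -43,   4) (  19, -45,   2) (  17, -45,   2) (  14, -45,   3) (  11,   8,  88) (   9,   9,  89) (   6,   8,  89) (   4,   8,  90) (   2,   8,  90) (   0, -22,  45) (  -1,   7,  91) (  -3,  31, 129) (  -5,  32, 130) (  -7,  31, 130
[... 2205 characters left out ...]
9,  18,  20) (   7,  23,  29) (   5,  24,  32) (   2,  24,  32) (   0,  25,  36) (  -1,  24,  34) (  -3,  25,  37) (  -5,  13,  18) (  -7,  14,  20) ( -10,  11,  17) ( -12,  11,  18) ( -14,  11,  19) ( -16,  12,  20)
280 (  10,  23,  18) (   8,  24,  21) (   6,  23,  21) (   4,  24,  24) (   2,  24,  25) (   0,  24,  26) (  -2,  24,  26) (  -4,  24,  26) (  -6,  17,  17) (  -8,  18,  19) ( -10,  18,  20) ( -13,  17,  19) ( -15,  16,  18) ( -17,  15,  17)
282 (  10,  26,  15) (   7,  26,  16) (   0, 460, 782) (   3,  25,  17) (   1,  25,  18) (   0,  26,  20) (  -3,  24,  18) (  -5,  23,  17) (  -7,  24,  19) (  -9,  23,  18) ( -11,  22,  18) ( -14,  22,  19) ( -16,  19,  15) ( -18,  18,  14)
```

View pics/s3.png

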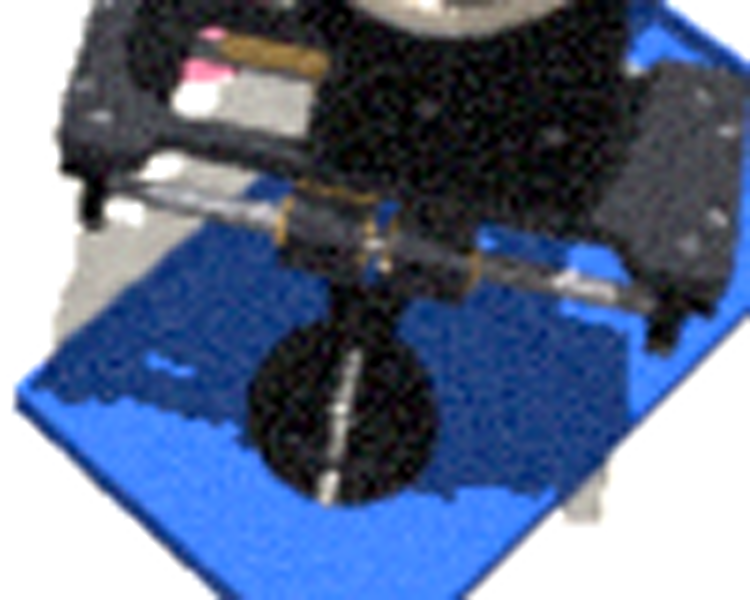

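Opening 0.038, and the picture shows the fingers shut just above the bar. So the real tips sit about 25 mm short of the reported TCP. I'll reopen and descend further in small steps, watching the force.

>>> {"method": "arm_command", "body": {
  "motion": [-0.15,0,0,0,0,0,0,-0.15,0,0,0,0,0,0,-0.15,0,0,0,0,0,0,-0.15,0,0,0,0,0,0,-0.15,0,0,10,0,0,0,-0.15,0,0,18,0,0,0,-0.15,0,0,20,0,0,0]
}}

```text
t: 4.3
eef_pos: [601.0, 294.6, -0.1]
tcp_rot: [3.14, 0.001, -0.969]
ft_force: [-0.3, -0.1, -0.6]
opening: 0.419
```

>>> {"method": "arm_command", "body": {
  "motion": [-0.15,0,0,2,0,0,0,-0.15,0,0,2,0,0,0]
}}

```text
t: 4.5
eef_pos: [601.6, 294.9, -0.8]
tcp_rot: [3.141, 0.0, -0.969]
ft_force: [0.1, 0.1, -0.4]
opening: 0.424
```

>>> {"method": "arm_command", "body": {
  "motion": [-0.15,0,0,1.5,0,0,0,-0.15,0,0,1.5,0,0,0]
}}

```text
t: 4.7
eef_pos: [601.7, 294.9, -1.9]
tcp_rot: [-3.141, -0.0, -0.969]
ft_force: [0.2, 1.0, -0.3]
opening: 0.426
```

>>> {"method": "arm_command", "body": {
  "motion": [-0.15,0,0,1.5,0,0,0,-0.15,0,0,1.5,0,0,0]
}}

```text
t: 4.9
eef_pos: [601.6, 294.9, -3.5]
tcp_rot: [-3.142, 0.0, -0.969]
ft_force: [-0.1, -0.2, 0.1]
opening: 0.424
```

>>> {"method": "arm_command", "body": {
  "motion": [-0.15,0,0,1.5,0,0,0,-0.15,0,0,1.5,0,0,0]
}}

```text
t: 5.1
eef_pos: [601.5, 294.9, -5.1]
tcp_rot: [3.141, 0.0, -0.969]
ft_force: [0.2, -0.2, -0.5]
opening: 0.428
```

>>> {"method": "arm_command", "body": {
  "motion": [-0.15,0,0,1,0,0,0,-0.15,0,0,1,0,0,0]
}}

```text
t: 5.3
eef_pos: [601.7, 295.0, -5.7]
tcp_rot: [-3.141, 0.0, -0.969]
ft_force: [-1.0, -0.8, 2.4]
opening: 0.427
```

>>> {"method": "arm_command", "body": {
  "motion": [-0.15,0,0,0.7,0,0,0,-0.15,0,0,0.7,0,0,0]
}}

```text
t: 5.5
eef_pos: [601.7, 295.0, -5.8]
tcp_rot: [-3.141, -0.0, -0.969]
ft_force: [-2.3, -0.9, 8.8]
opening: 0.427
```

The touch at reported z -5.7 should be the skirt top (19 mm), so the tool is about 24.7 mm shorter than stated. I'll back off slightly and grip.

>>> {"method": "arm_command", "body": {
  "motion": [-0.15,0,0,-2,0,0,0,-1,0,0,-2,0,0,0,-1,0,0,-2,0,0,0,-1,0,0,-2,0,0,0,-1,0,0,-2,0,0,0,-1,0,0,-2,0,0,0]
}}

```text
t: 6.1
eef_pos: [601.6, 294.9, -4.8]
tcp_rot: [3.141, 0.0, -0.969]
ft_force: [0.6, 0.2, -0.4]
opening: 0.145
```

Gripped at 0.145, which is 13.8 mm against the 14 mm bar. Lifting.

>>> {"method": "arm_command", "body": {
  "motion": [-1,0,0,-20,0,0,0,-1,0,0,-60,0,0,0,-1,0,0,-100,0,0,0,-1,0,0,-140,0,0,0,-1,0,0,-165,0,0,0,-1,0,0,-165,0,0,0]
}}

```text
t: 6.7
eef_pos: [603.0, 295.5, 164.4]
tcp_rot: [-3.135, -0.001, -0.969]
ft_force: [-0.1, 0.1, -1.2]
opening: 0.148
```

Run:
```python
from h import *
im,d=env.read_camera('scene');np.savez('scene4.npz',im=im,d=d);cv2.imwrite('pics/s4.png',cv2.resize(im[140:290,220:400,::-1],None,fx=4,fy=4,interpolation=2))
goto(532.5,-156,160,22-90-0.3)
```

```text
now [602.07 295.07 161.82] [-1.7984e+02 -4.0000e-02 -5.5510e+01] F [-0.2 -0.7 -1.4] open 0.144 t 6.75
d [332.4  312.76   1.14] r [-0.17 -0.02 12.79]
```

View pics/s4.png

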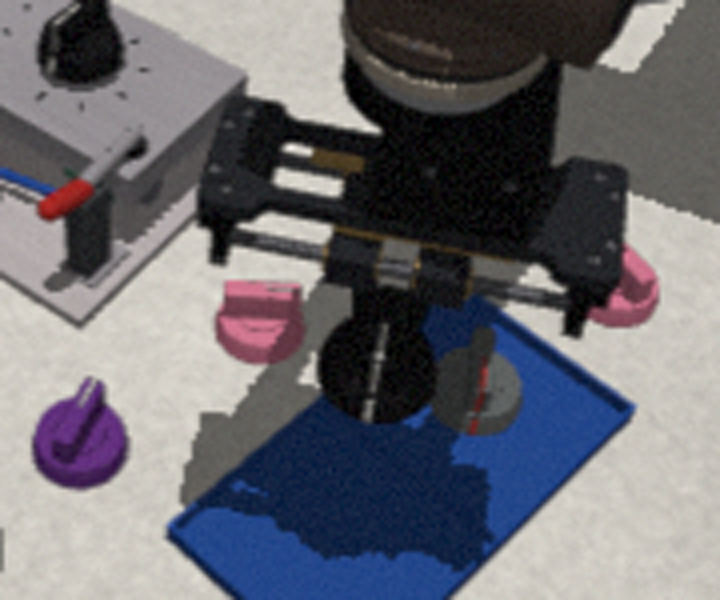

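Knob held level, pointer line along the bar, grey knob undisturbed in the tray. Carrying it above the spindle.

>>> {"method": "arm_command", "body": {
  "motion": [-1,33,31,0,0,0,1.3,-1,67,63,0,0,0,2.6,-1,100,94,0,0,0,4,-1,133,125,0,0,0,5.2,-1,166,156,0,0,0,6.4,-1,200,188,0,0,0,7.7,-1,233,219,0,0,0,9,-1,266,250,0,0,0,10.2,-1,299,281,0,0,0,11.5,-1,332.4,312.8,0,0,0,12.8,-1,332.4,312.8,10,0,0,12.8,-1,332.4,312.8,30,0,0,12.8,-1,332.4,312.8,30,0,0,12.8,-1,332.4,312.8,30,0,0,12.8]
}}

```text
t: 8.15
eef_pos: [531.6, -155.5, 129.5]
tcp_rot: [3.14, 0.002, -1.192]
ft_force: [-0.1, -0.1, -1.1]
opening: 0.145
```

Run:
```python
from h import *
goto(532.5,-156,120,22-90)
for n in('scene','top'):
    im,d=env.read_camera(n);np.savez(n+'5.npz',im=im,d=d)
    if n=='scene': cv2.imwrite('pics/s5.png',cv2.resize(im[75:175,145:275,::-1],None,fx=6,fy=6,interpolation=2))
goto(532.5,-156,120,22-90)
```

```text
now [ 531.64 -155.53  129.5 ] [ 1.7991e+02  1.0000e-01 -6.8280e+01] F [-0.1 -0.1 -1.1] open 0.145 t 8.15
d [ 0.77 -0.64  9.49] r [ 0.09  0.1  -0.28]
now [ 532.24 -155.69  130.55] [-179.99    0.    -68.26] F [-0.2 -0.   0.8] open 0.145 t 8.25
d [ 0.38 -0.12 10.55] r [-0.01  0.   -0.26]
```

View pics/s5.png

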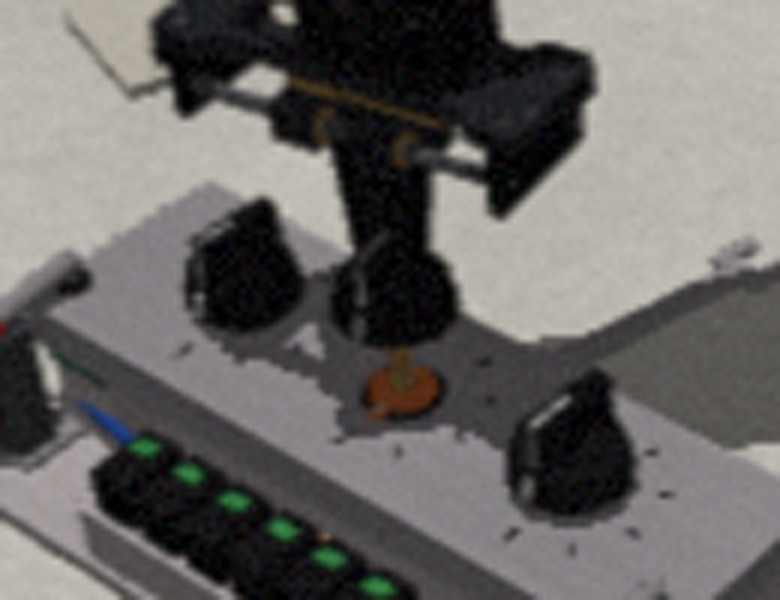

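```bash
cat > f5.py <<'E'
from f2 import *
import sys
def fitknob(im,z0,p0,yaw,win,umin=None):
    u,v,r=win;w=im[v-r:v+r,u-r:u+r].astype(float).mean(2)
    return w
E
python3 - <<'E'
from f2 import *
s=np.load('scene5.npz');im=s['im'].astype(float)
W=(211,127,14)
u,v,r=W;w=im[v-r:v+r,u-r:u+r]
np.set_printoptions(linewidth=220)
print(w.mean(2).astype(int))
E
```

```text
[[179 181 183 182 186 161  64  11   5  15   7  22  29  12  14   0   7   0  23  83 150 180 182 182 179 172 174 179]
 [148 164 178 181 187 162  86  20   5   9  29  43  31  15  16   8   1   0  16  79 152 181 184 180 177 174 177 174]
 [134 139 148 161 180 166 104  24  16  26  42  36  19   6   1   5  14   0  20  85 154 181 181 179 177 177 175 177]
 [133 131 133 144 157 175 150  45  26  39  33  11   9   5  11   5   5   0  20  78 144 174 175 180 178 174 178 176]
 [136 134 134 136 136 131 103  40  42  32  16   3  15   6  20  12   0   0  11  29  72 127 171 179 179 179 178 180]
 [132 138 135 130 123  89  40  28  41  16   9  15   7   0   0  11   8   0   0   2  25  66 132 172 181 180 179 176]
 [134 130 117  69  57  25  23  30  24   7   9  11   4   3  14  14   6  18   5   8   0  13  70 135 183 184 182 181]
 [ 80  74  74  52  27  12  26  43  31  15  14   1   7  15   8   5   8   5  12  16   3  20  57 131 181 181 178 176]
 [ 58  49  42  45  11  18  24  43  42  13   5   9   0   7   3  15   1   6  12   2  19   3  29 109 173 180 180 180]
 [ 63  65  57  41  16  10  10  32  52   7   0   0  15  21   9   6
[... 1420 characters left out ...]
  64  63]
 [ 63  69  60  63  65  63  67  63  71  60  62  64  58  52  50  46  55  58  59  65  67  67  68  64  63  68  62  48]
 [ 63  63  64  65  64  63  65  67  66  66  61  56  39  46  46  48  51  56  49  54  51  63  65  65  65  68  64  62]
 [ 72  63  62  60  65  68  61  65  62  59  49  51  47  52  52  46  50  51  52  47  37  44  63  67  69  63  60  61]
 [115  72  64  64  63  65  64  60  57  44  46  54  46  52  53  53  57  44  46  50  42  20  48  68  70  63  62  65]
 [118  75  63  63  65  66  67  61  45  36  48  46  52  45  56  47  46  47  48  52  41  24  43  64  67  64  69  68]
 [136 115  75  75  62  65  63  58  33  23  49  52  54  48  51  49  51  51  52  53  45  23  42  69  61  62  67  69]]
```

```bash
cat > f5.py <<'E'
from f2 import *
def fitk(im,z0,p0,yaw,W,rows,fill):
    u,v,r=W;w=im[v-r:v+r,u-r:u+r].astype(float).mean(2)
    m=np.clip((62-w)/52,0,1)
    for a,b,c,d in fill: m[a:b,c:d]=1
    wt=np.zeros_like(m);wt[rows[0]:rows[1]]=1
    f=lambda p:(wt*(render('scene',knob_hulls((p[0],p[1],yaw),z0),W)-m)**2).sum()
    return best(f,p0,(4,4))
if __name__=='__main__':
    im=np.load('scene5.npz')['im']
    for z0 in(137,138,139):
        R=fitk(im,z0,(532,-155),np.radians(21.7),(211,127,14),(7,20),[(7,18,6,10)])
        print(z0,R.x.round(2),R.fun)
    # collar in the shade
    C=(211,140,12);u,v,r=C
    for nm in('scene0','scene5'):
        im=np.load(nm+'.npz')['im'].astype(float);w=im[v-r:v+r,u-r:u+r]
        o=w[:,:,0]-w[:,:,2];m=np.clip(o/np.percentile(o,88),0,1)
        wt=np.ones_like(m);wt[:9]=0
        for zc in(90,91):
            fc=lambda p:(wt*(render('scene',[circ(p[0],p[1],zc,16.5),circ(p[0],p[1],zc-3,16.5),box(p[0],p[1],p[2],p[3]/2,3,(zc,zc-3),ox=16.5+p[3]/2-1),np.r_[circ(p[0],p[1],zc,6),circ(p[0],p[1],111,6)]],C)-m)**2).sum()
            q=best(fc,(532,-155,.4,6),(3,3,.2,2));print(nm,zc,q.x.round(2),q.fun)
    im=np.load('scene0.npz')['im'].astype(float)
    print((im[120:145,200:222,0]-im[120:145,200:222,2]).astype(int))
E
python3 f5.py
```

```text
137 [ 531.83 -160.37] 13.33126244116396
138 [ 532.45 -159.31] 13.57142510049617
139 [ 533.07 -158.26] 13.82909641034741
scene0 90 [ 5.3294e+02 -1.6021e+02  3.2000e-01  8.3800e+00] 1.5290556133856867
scene0 91 [ 5.3348e+02 -1.5944e+02  3.4000e-01  8.7300e+00] 1.5412599379823275
scene5 90 [ 5.3255e+02 -1.5968e+02  3.0000e-01  9.5700e+00] 1.463706507112649
scene5 91 [ 5.3373e+02 -1.5893e+02  3.3000e-01  9.4000e+00] 1.442749183006536
[[  1   0   1   1  -1   3   1   1   1   5   9   8  10  10  10  11   9  10
   12  12  10   9]
 [  1   1   1  -2   1   0   1   0  -1   2   2   5   9  12   9   9  10  10
    8   8   8  11]
 [  2   2   4   2   1   1  -1   0   1   0   1  -1   1   2   8   8  11   8
    9   8  11   9]
 [  2   1   0  -2   0   1  -1   0   1   1   1   2  -1   2   1   5   7   8
    9  12  11  11]
 [  0   0   2   0   2   2   0   3   3   0   1   3   2   2   0   0   4   7
    7  12  10  10]
 [  2   1   2   3   4   0   1   1   3   3  -2   0   2   2  -1   4   0   2
    1   7  10   9]
 [  2   2   0   1   1   3   1   2   3   3   0   1   3   1   3   0   2   3
    1   3   5   6]
 [ -1   0  -2  
[... 959 characters left out ...]
0  41  40  64 108 127 110  45
    0  -1   1  -1]
 [  2   0   3   0  -1   5  61 122 130 111  68  54  44  47  88 124 128 108
   13   1   2   3]
 [  1   1   2   0  -2   4  73 124 125 115  92  69  62  72 105 124 127 109
   21  -1  -2   1]
 [  0   3   0  -1   1   7  75 123 125 127 112  81  70  95 122 126 120  93
   17  -3  -1   1]
 [  1   2   2   2   0  -2  51 101 118 121 125 125 121 125 123 119  90  41
   -1   0   0   0]
 [  0  -1   0   0   1  -1  27  56  66  74 122 124 127 118 102  83  35  -2
   -2   1   2   2]
 [  0   2   1   0   1   7  42  53  47  79  60  64  58  49  30  13  -1   1
    1   2   0   1]
 [  3   2   0   0   1   7  39  65  63  26   1  -3  -2  -4   1  -5  -3   1
    1   1   3  -1]]
```

Run:
```python
from h import *
goto(533,-155.4,107,21.5-90)
print(proj('scene',[[532.4,-159.3,109],[533.2,-159.4,109],[533.2,-159.4,111]]))
```

```text
now [ 532.24 -155.69  130.55] [-179.99    0.    -68.26] F [-0.2 -0.   0.8] open 0.145 t 8.25
d [ 1.000e-02 -8.100e-01  2.355e+01] r [-0.01  0.    0.24]
[[211.11270551 133.60070375]
 [210.86126503 133.69994961]
 [210.80030988 133.14005764]]
```

>>> {"method": "arm_command", "body": {
  "motion": [-1,0,-0.9,12,0,0,0,-1,0,-0.9,22,0,0,0,-1,0,-0.9,23,0,0,0,-1,0,-0.9,23,0,0,0]
}}

```text
t: 8.65
eef_pos: [532.7, -155.7, 106.8]
tcp_rot: [3.141, 0.001, -1.192]
ft_force: [0.3, -0.7, -0.1]
opening: 0.146
```

>>> {"method": "arm_command", "body": {
  "motion": [-1,0,0,3,0,0,0,-1,0,0,4,0,0,0,-1,0,0,4,0,0,0]
}}

```text
t: 8.95
eef_pos: [532.8, -155.9, 103.3]
tcp_rot: [-3.142, 0.0, -1.192]
ft_force: [0.1, -0.5, -0.5]
opening: 0.145
```

>>> {"method": "arm_command", "body": {
  "motion": [-1,0,0,1.5,0,0,0,-1,0,0,2,0,0,0,-1,0,0,2,0,0,0]
}}

```text
t: 9.25
eef_pos: [533.0, -156.0, 101.5]
tcp_rot: [-3.141, -0.0, -1.192]
ft_force: [0.2, -0.3, 1.5]
opening: 0.145
```

>>> {"method": "arm_command", "body": {
  "motion": [-1,0,0,1,0,0,0,-1,0,0,1.5,0,0,0,-1,0,0,1.5,0,0,0]
}}

```text
t: 9.55
eef_pos: [532.9, -155.9, 99.9]
tcp_rot: [-3.141, -0.0, -1.192]
ft_force: [-1.1, -1.6, 4.1]
opening: 0.141
```

>>> {"method": "arm_command", "body": {
  "motion": [-1,0.3,0.5,0,0,0,0,-1,0.3,0.5,0.5,0,0,0,-1,0.3,0.5,1,0,0,0,-1,0.3,0.5,1,0,0,0]
}}

```text
t: 9.95
eef_pos: [532.5, -156.4, 98.8]
tcp_rot: [-3.141, -0.0, -1.192]
ft_force: [-1.3, -1.7, 4.5]
opening: 0.147
```

Run:
```python
from h import *
F=[];P=[]
for i in range(3):
    im,d=env.read_camera('scene');s=env.state();F.append(np.r_[s['ft_force'],s['moment']]);P.append(s['eef_pos'])
print(np.round(F,2),np.round(P,2))
np.savez('scene6.npz',im=im,d=d);cv2.imwrite('pics/s6.png',cv2.resize(im[75:175,145:275,::-1],None,fx=6,fy=6,interpolation=2))
```

```text
[[-0.23 -1.13  5.21 -0.4   0.31  0.02]
 [-1.48 -1.36  3.96 -0.42  0.36 -0.04]
 [-0.12 -1.85  4.48 -0.36  0.36 -0.  ]] [[ 532.52 -156.42   98.84]
 [ 532.55 -156.4    98.87]
 [ 532.55 -156.41   98.88]]
```

View pics/s6.png

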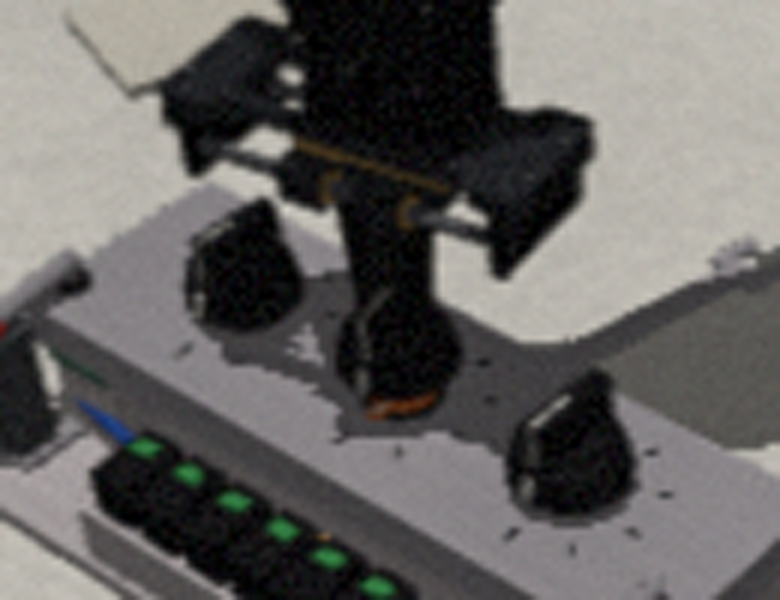

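>>> {"method": "arm_command", "body": {
  "motion": [-1,0.6,0.5,0,0,0,0,-1,0.6,0.5,1,0,0,0,-1,0.6,0.5,1.5,0,0,0,-1,0.6,0.5,1.5,0,0,0]
}}

```text
t: 10.5
eef_pos: [532.2, -157.1, 97.3]
tcp_rot: [3.142, 0.0, -1.192]
ft_force: [-1.5, -1.4, 5.5]
opening: 0.149
```

>>> {"method": "arm_command", "body": {
  "motion": [-1,0,0,0,0,0,0]
}}

```text
t: 10.6
eef_pos: [532.2, -157.1, 97.3]
tcp_rot: [3.142, 0.0, -1.192]
ft_force: [-1.7, -0.6, 4.7]
opening: 0.142
```

>>> {"method": "arm_command", "body": {
  "motion": [-1,0,0,1,0,0,0,-1,0,0,2,0,0,0,-1,0,0,3,0,0,0,-1,0,0,3,0,0,0]
}}

```text
t: 11.0
eef_pos: [531.8, -157.3, 93.9]
tcp_rot: [3.141, 0.0, -1.192]
ft_force: [-3.4, -3.7, 2.8]
opening: 0.145
```

```bash
cat > st.py <<'E'
from h import *
import sys
k=sys.argv[1];F=[];P=[]
for i in range(2):
    im,d=env.read_camera('scene');s=env.state();F.append(np.r_[s['ft_force'],s['moment']]);P.append(s['eef_pos'])
print(np.mean(F,0).round(2),np.mean(P,0).round(2),s['opening'],s['t'])
np.savez(f'scene{k}.npz',im=im,d=d);cv2.imwrite(f'pics/s{k}.png',cv2.resize(im[100:160,170:250,::-1],None,fx=9,fy=9,interpolation=2))
E
python3 st.py 7
```

```text
[-3.26 -4.47  2.32 -0.95  0.86  0.  ] [ 531.82 -157.24   93.99] 0.14551267077926403 11.1
```

View pics/s7.png

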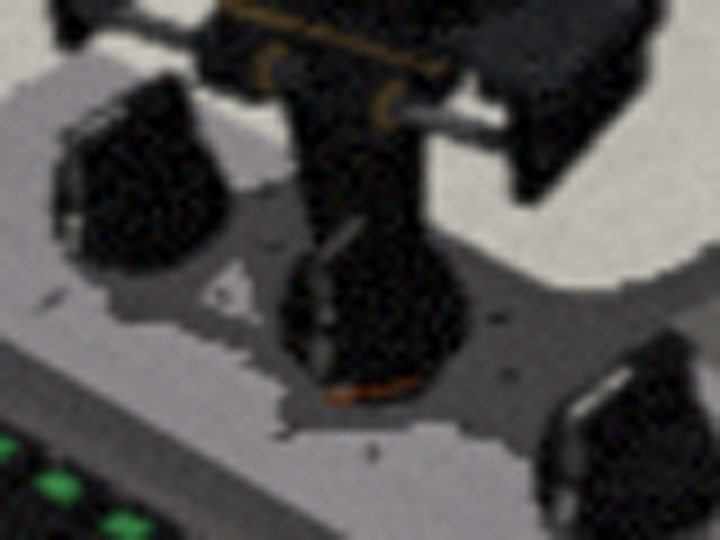

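Fz fell while the lateral load rose, so the spindle is in the bore and the knob sits slightly off axis. I'll shift the way the load points and go on down.

>>> {"method": "arm_command", "body": {
  "motion": [-1,0.5,0.8,0,0,0,0,-1,0.5,0.8,0,0,0,0,-1,0.5,0.8,1,0,0,0,-1,0.5,0.8,2,0,0,0,-1,0.5,0.8,2,0,0,0]
}}

```text
t: 11.6
eef_pos: [531.7, -157.7, 92.1]
tcp_rot: [3.142, 0.0, -1.192]
ft_force: [-0.4, -0.2, -0.7]
opening: 0.15
```

>>> {"method": "arm_command", "body": {
  "motion": [-1,0,0,0,0,0,0]
}}

```text
t: 11.7
eef_pos: [531.7, -157.7, 92.2]
tcp_rot: [-3.142, 0.0, -1.192]
ft_force: [-0.7, -0.3, -1.0]
opening: 0.145
```

>>> {"method": "arm_command", "body": {
  "motion": [-1,0,0,1.5,0,0,0,-1,0,0,3,0,0,0,-1,0,0,4,0,0,0,-1,0,0,5,0,0,0,-1,0,0,5,0,0,0]
}}

```text
t: 12.2
eef_pos: [531.7, -157.8, 87.2]
tcp_rot: [-3.142, 0.0, -1.192]
ft_force: [-0.2, -0.2, -1.2]
opening: 0.144
```

>>> {"method": "arm_command", "body": {
  "motion": [-1,0,0,1,0,0,0,-1,0,0,2,0,0,0,-1,0,0,2,0,0,0]
}}

```text
t: 12.5
eef_pos: [531.8, -157.9, 85.5]
tcp_rot: [-3.141, -0.0, -1.192]
ft_force: [-0.6, -0.7, 3.3]
opening: 0.149
```

>>> {"method": "arm_command", "body": {
  "motion": [-1,0,0,1,0,0,0,-1,0,0,2,0,0,0,-1,0,0,2,0,0,0]
}}

```text
t: 12.8
eef_pos: [531.8, -157.9, 83.5]
tcp_rot: [-3.141, -0.0, -1.192]
ft_force: [-0.3, 1.1, 5.5]
opening: 0.143
```

>>> {"method": "arm_command", "body": {
  "motion": [-1,0,0,1,0,0,0,-1,0,0,2,0,0,0,-1,0,0,2,0,0,0]
}}

```text
t: 13.1
eef_pos: [532.0, -158.0, 82.5]
tcp_rot: [-3.141, -0.001, -1.192]
ft_force: [-3.9, 1.0, 17.5]
opening: 0.144
```

>>> {"method": "arm_command", "body": {
  "motion": [-1,0,0,1,0,0,0,-1,0,0,1,0,0,0]
}}

```text
t: 13.3
eef_pos: [532.1, -158.0, 82.3]
tcp_rot: [-3.14, -0.001, -1.192]
ft_force: [-7.1, 2.5, 26.4]
opening: 0.147
```

The spring started at about z 86.6 and the stop came at about 82.5, so the full 4 mm is taken. I'll ease the push a little and verify.

>>> {"method": "arm_command", "body": {
  "motion": [-1,0,0,-0.7,0,0,0,-1,0,0,-0.7,0,0,0,-1,0,0,-0.7,0,0,0]
}}

```text
t: 13.6
eef_pos: [532.0, -158.0, 82.5]
tcp_rot: [-3.14, -0.001, -1.192]
ft_force: [-4.7, 2.0, 21.0]
opening: 0.147
```

```bash
python3 st.py 8
python3 - <<'E'
from f5 import *
im=np.load('scene8.npz')['im']
w=im[125:155,190:232].astype(float).mean(2)
s=np.load('scene8.npz');d=s['d']
for z0 in(91,95):
    R=fitk(im,z0,(532,-158),np.radians(21.7),(211,134,14),(7,22),[(7,22,6,10)]);print(z0,R.x.round(2),R.fun)
E
```

```text
[-4.65  1.83 19.83  0.27  1.11  0.03] [ 532.02 -157.96   82.49] 0.14270952451079658 13.7
91 [ 535.13 -159.16] 26.85155149134721
95 [ 535.24 -158.52] 28.49172775491447
```

View pics/s8.png

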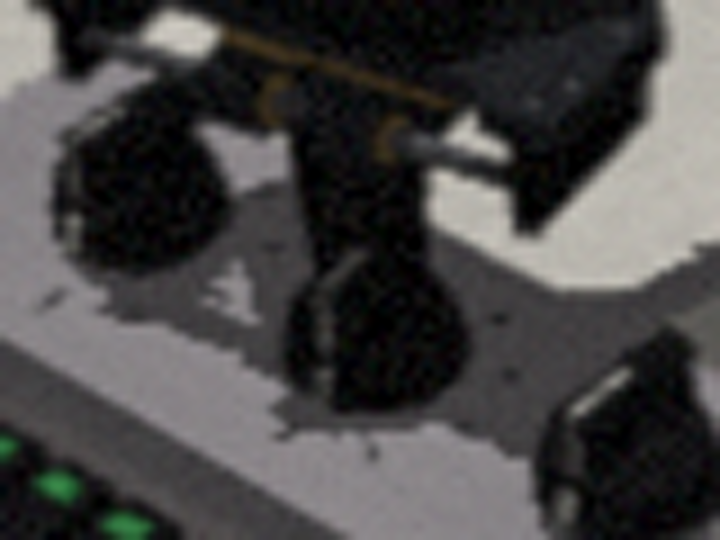

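Run:
```python
from h import *
d=np.load('scene8.npz')['d']
def P(cu,cv):
    uv=np.array([[170+cu/9+i,100+cv/9+j] for i in(-1,0,1) for j in(-1,0,1)]);return np.median(bydepth('scene',uv,d),0).round(1)
for nm,c in dict(ours_skirt=[(425,340),(400,370),(440,320)],left=[(185,235),(165,250),(200,210)],ours_bar_tip=[(330,290)],left_bar=[(85,130)]).items():
    print(nm,[P(*q).tolist() for q in c])
```

```text
ours_skirt [[529.1, -135.2, 107.5], [540.2, -133.3, 102.2], [519.7, -139.3, 107.4]]
left [[553.3, -233.5, 100.6], [560.7, -234.4, 99.9], [546.1, -234.1, 107.9]]
ours_bar_tip [[552.4, -148.0, 131.3]]
left_bar [[568.5, -258.6, 136.2]]
```

The depth reading puts the knob's skirt top at 107.4 mm (107 expected at the stop), and the bar sits lower than the fixed knobs' bars. Handing in.

```bash
python3 -c "
from cell import env
print(env.job_done()); s=env.state(); print(s['t'],s['eef_pos'],s['ft_force'],s['opening'])"
```

```text
the job is handed in; nothing more can be done
None
the job is handed in; nothing more can be done
```

I fitted the black knob to the bare middle spindle and pressed it to the spring's stop. I handed the job in at about t = 13.7 s with the gripper still holding the knob and pressing. No verdict was reported, and the state could not be read after hand-in.

**Last checks**
- **Press:** the spring started at about TCP z 86.6 and the stop came at about 82.5, so the spindle is in by the full 4 mm. The steady push is about 20 N, with about 5 N sideways.
- **Grip:** the fingers were 13.6 mm apart in the last reading, on the 14 mm bar.
- **Height:** depth puts the skirt top at 107.4 mm, against 107 expected at the stop. The bar's tip read 131 mm, where 133 was expected.
- **Alignment:** once the knob was centred it slid down about 5 mm with almost no force, which fits flat-to-flat engagement. I did not measure the pointer angle separately at the end; it was set to about 22°, and my estimates of the flat ranged from 16° to 27°.

**What disagreed**
- **Tool length:** the real fingertips end about 25 mm short of the reported TCP. My first grip closed above the knob, so I found the true height by touching the skirt lightly and gripped again.
- **Spindle position:** camera estimates differed by a few millimetres. I corrected the last 1–2 mm from the side force while inserting.
- **Final camera fit:** fitting the knob's outline in the last picture worked poorly because of shadow, so I did not use it.

The grey knob was undisturbed in the picture taken after the lift. I did not compare the other loose things' positions at the end, but the arm did not pass close to any of them.

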